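Steady the herb mill and load its wheel

ROBOT

A 6-joint arm with a two-finger parallel gripper is mounted at the origin on the work surface. World frame = base frame: x ahead of the robot, y to its left, z up, the work surface at z = 0. Lengths are in m, angles in degrees, forces in N, time in s.
With the tool pointing down it reaches from about 0.3 to 0.875 m from the base axis. Payload 6.4 kg.
Tool frame: the origin (TCP) lies midway between the tips of the shut fingers; the grasp point (between the pads) lies 19 mm behind it; z points along the fingers, y is the line along which they close (so a half turn about z gives the same grasp; the last joint's range is limited). The gripper opens to 88 mm and grips with 3 to 60 N. Pads are 18 mm wide; open, the fingers measure 123 mm over their backs; the gripper's body (75 mm by 187 mm) begins 45 mm behind the grasp point.
Start: joints at [53.268, 10.359, 92.074, -0, 77.567, -11.82], TCP at [0.242, 0.522, 0.239] pointing down, gripper open.
Joint ranges: [-171.53, 171.53], [-51.25, 118.39], [17.06, 147.69], [-65.23, 245.23], [0, 150.52], [-178.68, 178.68]. Speed limits (degrees/s): [147.25, 147.25, 172.46, 180, 180, 180].

INTERFACE

Orientations are given as [roll, pitch, yaw] about the fixed x, y, z axes, in that order (R = Rz(yaw) Ry(pitch) Rx(roll)).
In Python, from bench import * gives the robot as it stands.
- The arm moves only by the shell command python3 -m crank 'ROWS'. ROWS is a JSON object of lists of equal length, an entry for each row: "xyz": the shift along the tool's x, y, z each as a share of 30 cm, from -1 to 1, a list of three; "angular": the turn, a rotation vector about the tool's x, y, z each as a share of 0.15 rad, from -1 to 1, a list of three; "jaw": the gripper's target within -1 to 1 (fully open at 1, half-way at 0, shut at -1). A call has 1 to 12 rows; each row shifts and turns the commanded pose from where the row before left it, along the tool's axes as they then stand; what a row does not reach is not made up. A row lasts 1/8 s, in which the tool goes at most 62.5 mm and 10.7 degrees, less where a joint would pass 70% of its speed; a pose out of reach is approached as far as the arm can. A call with a number of a shift or a turn outside -1 to 1 is refused whole. A call with a gripper value outside its range is refused whole. The fingers move at their own pace and stop on an object; the grip force is fixed at half the most. Time passes only in rows, so rows that do not move let the fingers close. It gives the time, the measured TCP pose, the force, the opening and the grip force at its end, in the units of the state.
- observe(): the state, without advancing time (a new reading comes with each control period).
- capture(name): name is "scene" or "side" or "wrist"; returns a dict with "img" (384x512x3 uint8, red, green, blue), "fx", "fy", "cx", "cy" (pixels), "extrinsics" (4x4, takes a point from world to camera coordinates). Camera axes: x right, y down, z forward; pixel columns grow to the right and rows downward; lengths in m; the calibration is good to about 2 mm. A picture is of the moment at which its call begins. There is no depth.
- finish_job(): hands the job in; it is judged then, once.
Trained networks look in the newest picture that a camera, given by its name, has taken for a name from the list of things; names that differ only in an ending like _2 or _b are one class to them, and where a whole thing is asked for, a point or a joint stands for the part that bears it (a point fixed in the world has none). Each returns a list of dicts, best first, with "score" (0 to 1); they miss things now and then, are a little off and sometimes report something else, mostly with a low value. They report only what shows in the picture. A call takes as long as a camera call. They do not tell look-alikes from the thing itself.
- search_frame(camera, label): "rect" ([centre column, centre row, width, height] in pixels, round what is visible of it).
- masks_of(camera, label): "pixels" (384x512 bool, what is visible of it) and "rect" ([centre column, centre row, width, height] in pixels, round what is visible of it).
The state is a dict: "clock": time; "joint_pos": joint angles; "qvel": joint speeds; "effort": joint torques, N m; "ee_pos": TCP position; "ee_rot": TCP orientation; "ft_force": force on the tool from outside, world axes, zero at the start; "torque": the same for the moment, N m; "width": opening from 0.0 (shut) to 1.0 (fully open); "grasp_force": force on a finger pad.
Only numpy, scipy, OpenCV 4.12 (cv2) and the standard library are available. Lean on these libraries where they do the work, as an engineer would, in place of code of your own. Each camera call takes 0.05 s, during which the arm holds its last target. There are 200 camera calls.

TASK

Get the herb mill ready on the counter. First screw its brass-knobbed foot down (clockwise from above) until the sole just touches and bears on the brass plate below, without jacking the frame up, and let go of the knob; only then take the steel mill wheel from its pale wooden cradle and lower its axle gently into the two notches of the mill, so that it lies level with the wheel midway between them. Leave the mill standing on the plate with the wheel released, and leave the cup, pot, scoop and spoon alone.

Things in the scene. Friction and masses are not known exactly. Their poses are not given: they have to be found in the camera images.
- knob (a joint): knob angle (rad), growing clockwise seen from above; the screw, foot and knob then go down 16 mm per turn (2.55 mm per rad). At 6.28 the sole just meets the plate; it starts at 3.3 to 4.8 (4 to 8 mm gap). About 0.1 rad more is give in the contact; turning on lifts the frame's foot end 2.55 mm per rad. The screw is stiff (0.15 N m) and stays where it is left.
- knob_grip (a point): centre (on the axis, half-way up) of the round knurled brass knob, 38 mm across, 26 mm tall, red line on top; 100 mm above the counter when the sole just touches. It goes down with the screw, so follow it. Under it a 13 mm screw runs through a 34 mm boss whose top is 60 mm above the counter; free room for fingers all round.
- foot_sole (a point): centre of the underside of the steel foot (a 30 mm disc, 6 mm thick) at the lower end of the screw, straight below the knob.
- foot: the screw with its steel foot and brass knob, origin at the centre of the sole (underside).
- plate: loose brass plate, 64 x 64 x 10 mm, lying on the counter under the foot; origin at the centre of its underside, top face 10 mm above the counter.
- frame: dark green cast-iron mill frame, 6 kg; origin on a pivot pin 110 mm from the middle of the mill, 43 mm above the counter; x runs along the mill from the pin to the foot's screw (260 mm), z up. It stands level on two legs near the foot; a foot screwed too far lifts it off those legs, turning it about the pin.
- saddle_mid (a point): where the wheel's centre must lie: midway between the two notched posts, at the seated axle's centre line, 110 mm above the counter. x is the axle direction (along the mill, pivot to foot), z up. Upward 90 degree V notches 60 mm either side along x, 14 mm thick, 37 mm wide at the mouth, 118 mm above the counter at the top. The trough below is 10 mm clear of the seated wheel.
- wheel: the mill wheel with its axle, same place and axes as point wheel_center.
- wheel_center (a point): centre of the mill wheel: upright steel disc 90 mm across, 14 mm thick, on a level 14 mm brass axle along x (212 mm over its 20 mm wooden end grips, which start 80 mm out; hub 22 mm across, 28 mm long), 0.45 to 0.72 kg. Pinch the disc's flat sides from above near the rim, closing along x. Either way round will do. Starts in a cradle, 62 mm above the counter.
- cradle: fixed pale wooden cradle holding the wheel at the start, base 170 x 70 mm; origin under its centre, x along the axle. V notches 60 mm either side of the middle, tops 71 mm above the counter. It and the mill may stand left or right.
- cup: jade-green porcelain cup, 68 mm across, 65 mm tall, on the red lacquered tray; origin at the centre of its underside. Leave alone.
- pot: squat black clay pot with two side handles, 90 mm across the body, 60 mm tall, on the tray; origin at the centre of its underside. Leave alone.
- scoop: small copper herb scoop on the tray, bowl 48 mm across with a 50 mm stem; origin under the bowl. Leave alone.
- spoon: bone weighing spoon, 150 mm long, on the counter between mill and cradle. Leave alone.
There are look-alikes about, which are no part of the job. Several things have the shape of the plate; the one meant has the colours described above.

How it is judged (in metres and radians):
On the way:
1. the foot bears on the plate, the frame is still level (tilt under 0.010 rad), the knob is let go, and the wheel is not in the mill yet (contact force between foot and plate above 1 N and angle between frame's own z axis and vertical below 0.01 rad and contact force between the fingers and foot below 0.1 N and distance between wheel_center and saddle_mid above 0.08 m), for 0.2 s.
At the end, for the whole second after the job is handed in: The foot bears on the plate (over 1 N) with the frame tilted under 0.010 rad (foot end raised under 2.6 mm); the wheel rests released in both notches, centred within 11 mm along the axle, 4 mm across and 3 mm in height, its axle within 0.04 rad of the mill's line (contact force between foot and plate above 1 N and angle between frame's own z axis and vertical below 0.01 rad and x of wheel_center in the frame of saddle_mid between -0.011 and 0.011 m and y of wheel_center in the frame of saddle_mid between -0.004 and 0.004 m and z of wheel_center in the frame of saddle_mid between -0.003 and 0.003 m and angle between the x axis of wheel_center and the x axis of saddle_mid, either way round below 0.04 rad and linear speed of wheel below 0.02 m/s and contact force between the fingers and wheel below 0.1 N); the robot touches nothing.
It fails at once if the frame is heaved up by more than 0.03 rad (angle between frame's own z axis and vertical above 0.03 rad).
It fails at once if the wheel is dropped or rammed into the mill (over 70 N) (contact force between wheel and frame above 70 N).
It fails at once if the cup, pot, scoop or spoon is moved by more than 30 mm (distance of any of cup, pot, scoop, spoon from where it was at the start of the episode above 0.03 m).
It also fails if it takes over 64 s, if anything falls off the work surface, if the arm or the gripper's body presses on something with over 40 N, if the wrist force passes 120 N, or if a joint passes its speed limit or range.

## Working session

There is one attempt and no reset: what is moved stays moved. The work goes in short steps, Python scripts to look and compute and a shell command to move; the robot and the scene stay as the last step left them, time stands still between calls to the robot, and variables do not carry over. Pictures are saved under pics/ and viewed, at most 10 in all, crops included, and the job is handed in when it is done.

```bash
mkdir -p pics; python3 - <<'E'
from bench import *
import cv2,numpy as np
print(observe())
ims=[]
for c in ["scene","side"]:
    r=capture(c); ims.append(r["img"][:,:,::-1]); print(c,r["fx"],r["fy"],r["cx"],r["cy"],np.round(r["extrinsics"],3).tolist())
    for l in ["knob_grip","plate","frame","wheel","cradle","foot","spoon","cup"]:
        print(l,[(round(d["score"],2),np.round(d["rect"]).tolist()) for d in search_frame(c,l)][:4])
cv2.imwrite("pics/a.png",ims[0]);cv2.imwrite("pics/b.png",ims[1])
E
```

```text
{'clock': 0.0, 'joint_pos': array([ 5.32653406e+01,  1.04016294e+01,  9.21305423e+01, -5.23334094e-04,
        7.75660837e+01, -1.18196635e+01]), 'qvel': array([-0.09679476, -0.12569996,  0.06832396,  0.01877008,  0.08797444,
        0.03660038]), 'effort': array([-6.90234720e-05, -4.33865190e+01, -3.41852403e+01,  7.01566273e-02,
        3.86134756e-02, -1.14352836e-04]), 'ee_pos': array([0.2418955 , 0.52106741, 0.23782211]), 'ee_rot': array([-1.79903723e+02, -1.96258163e-02,  1.55085101e+02]), 'ft_force': array([ 0.50874435, -0.0969533 ,  0.49704157]), 'torque': array([0.05745523, 0.00515345, 0.04060318]), 'grasp_force': 0.0, 'width': 1.0013251869739825}
scene 415.38531968942044 415.38531968942044 257.5294447980467 199.98161737553178 [[-0.737, 0.676, -0.014, 0.375], [0.586, 0.629, -0.511, -0.317], [-0.337, -0.384, -0.86, 1.306], [0.0, 0.0, 0.0, 1.0]]
knob_grip [(0.87, [269.0, 256.0, 16.0, 19.0]), (0.59, [221.0, 126.0, 51.0, 49.0])]
plate [(0.92, [266.0, 276.0, 35.0, 27.0]), (0.86, [304.0, 310.0, 31.0, 35.0]), (0.8, [237.0, 328.0, 39.0, 38.0]), (0.65, [298.0, 365.0, 40.0, 36.0])]
fr
[... 242 characters left out ...]
.0])]
cup [(0.87, [198.0, 225.0, 30.0, 35.0])]
side 349.21768276643473 349.21768276643473 244.77565780423762 194.79186375376028 [[0.999, -0.041, 0.001, -0.57], [-0.031, -0.763, -0.646, 0.131], [0.027, 0.645, -0.764, 1.043], [0.0, 0.0, 0.0, 1.0]]
knob_grip []
plate [(0.74, [304.0, 174.0, 19.0, 16.0]), (0.71, [290.0, 144.0, 20.0, 15.0]), (0.64, [262.0, 159.0, 22.0, 11.0]), (0.44, [266.0, 185.0, 26.0, 14.0])]
frame [(0.87, [226.0, 176.0, 96.0, 41.0])]
wheel [(0.71, [227.0, 177.0, 90.0, 49.0]), (0.69, [205.0, 289.0, 86.0, 41.0])]
cradle [(0.91, [212.0, 298.0, 64.0, 39.0])]
foot [(0.49, [267.0, 172.0, 9.0, 29.0])]
spoon [(0.61, [197.0, 233.0, 44.0, 15.0])]
cup [(0.86, [294.0, 215.0, 27.0, 29.0])]
```

View pics/a.png

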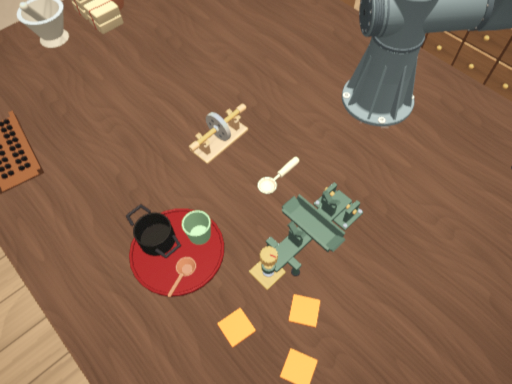

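View pics/b.png

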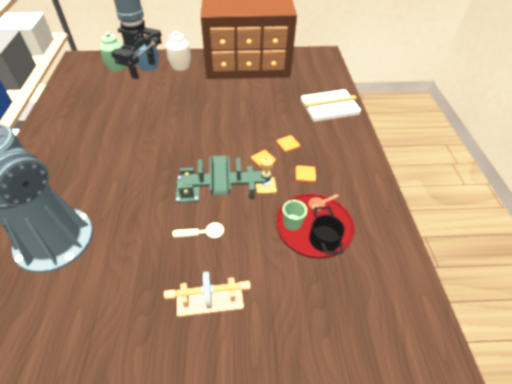

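The scene view shows the knob at (269,256) on the foot over the brass plate (266,276), the wheel in its cradle at (216,127) and the mill at (310,225). The orange squares are look-alikes. The side view agrees: knob about (267,170), wheel (207,289).

```bash
cat > h.py <<'E'
from bench import *
import cv2,numpy as np
from scipy.spatial.transform import Rotation as R
def onz(r,uv,z):
    E=np.array(r["extrinsics"]);d=E[:3,:3].T@np.array([(uv[0]-r["cx"])/r["fx"],(uv[1]-r["cy"])/r["fy"],1])
    o=-E[:3,:3].T@E[:3,3];return o+d*(z-o[2])/d[2]
def proj(r,p):
    E=np.array(r["extrinsics"]);c=E[:3,:3]@np.array(p)+E[:3,3];return np.array([r["cx"]+r["fx"]*c[0]/c[2],r["cy"]+r["fy"]*c[1]/c[2]])
def det(c,l,n=1): return [(round(d["score"],2),np.round(d["rect"],1).tolist()) for d in search_frame(c,l)][:n]
def go(p,yaw):
    "tool-frame shift (shares) and yaw turn (shares) from the present pose to TCP p, tool down"
    s=observe();T=R.from_euler('xyz',s["ee_rot"],degrees=True);D=R.from_euler('xyz',[180,0,yaw],degrees=True)
    print("now",np.round(s["ee_pos"],4),np.round(s["ee_rot"],1),"shift",np.round(T.inv().apply(np.array(p)-s["ee_pos"])/.3,3),"turn",np.round((T.inv()*D).as_rotvec()/.15,2))
E
python3 - <<'E'
from h import *
a=capture("scene");b=capture("side")
print("knob",onz(a,(269,255),.105), onz(b,(267,166),.105))
print("plate",onz(a,(266,275),.01))
for r,c in((a,"scene"),(b,"side")):
    m=masks_of(c,"frame")[0]["pixels"]; print(c,"frame centroid", np.argwhere(m).mean(0)[::-1])
print("wheel",onz(a,(218,127),.062),onz(b,(207,289),.062))
# cradle axle ends
print("axle",onz(a,(195,150),.062),onz(a,(243,107),.062),onz(b,(166,295),.062),onz(b,(249,285),.062))
print("frame far end pts",onz(a,(340,207),.04),onz(b,(187,183),.05))
E
```

```text
knob [0.64241037 0.18609393 0.105     ] [0.64711346 0.17496146 0.105     ]
plate [0.65487236 0.19016351 0.01      ]
scene frame centroid [304.46584171 230.86310905]
side frame centroid [227.79063915 175.33366885]
wheel [ 0.4672949  -0.20941058  0.062     ] [ 0.46712034 -0.20835289  0.062     ]
axle [ 0.5654719  -0.18958787  0.062     ] [ 0.36537113 -0.21782509  0.062     ] [ 0.36629521 -0.22006384  0.062     ] [ 0.57264368 -0.20189899  0.062     ]
frame far end pts [0.39880194 0.19340952 0.04      ] [0.39150993 0.1633452  0.05      ]
```

```bash
python3 - <<'E'
from h import *
go([.645,.183,.24],-154)
E
```

```text
now [0.2422 0.5215 0.2387] [180.    0.  155.1] shift [-1.693 -0.458 -0.004] turn [-0.    0.   -5.92]
```

```bash
python3 -m crank '{"xyz":[[-0.17,-0.046,0],[-0.17,-0.046,0],[-0.17,-0.046,0],[-0.17,-0.046,0],[-0.17,-0.046,0],[-0.17,-0.046,0],[-0.17,-0.046,0],[-0.17,-0.046,0],[-0.17,-0.046,0],[-0.17,-0.046,0]],"angular":[[0,0,0],[0,0,0],[0,0,0],[0,0,0],[0,0,0],[0,0,0],[0,0,0],[0,0,0],[0,0,0],[0,0,0]],"jaw":[1,1,1,1,1,1,1,1,1,1]}'
python3 -m crank '{"xyz":[[0,0,0],[0,0,0],[0,0,0],[0,0,0],[0,0,0],[0,0,0],[0,0,0]],"angular":[[0,0,-1],[0,0,-1],[0,0,-1],[0,0,-1],[0,0,-1],[0,0,-0.92],[0,0,0]],"jaw":[1,1,1,1,1,1,1]}'
python3 - <<'E'
from h import *
r=capture("wrist");s=observe();print(s["ee_pos"],s["ee_rot"],s["joint_pos"])
for l in ["knob_grip","plate","frame","foot"]: print(l,det("wrist",l,2))
print("tcp",proj(r,[.645,.183,.11]))
cv2.imwrite("pics/c.png",r["img"][:,:,::-1])
E
```

```text
clock: 2.35
ee_pos: [0.6479, 0.1803, 0.2387]
ee_rot: [180.0, 0.0, 155.1]
ft_force: [0.1, -0.1, 0.9]
width: 1.0
grasp_force: 0.0
clock: 3.22
ee_pos: [0.6466, 0.1815, 0.2386]
ee_rot: [180.0, -0.0, -154.1]
ft_force: [0.3, -0.7, 0.0]
width: 1.002
grasp_force: 0.0
[0.64657889 0.18152141 0.23860042] [ 1.79995987e+02 -1.00115670e-02 -1.54198476e+02] [ 5.57906173e+00  2.24789597e+01  7.69034014e+01  3.09354715e-04
  8.06284206e+01 -1.10222512e+02]
knob_grip [(0.98, [261.2, 191.6, 38.3, 41.2]), (0.72, [87.9, 168.2, 87.8, 63.2])]
plate [(0.97, [338.8, 210.8, 48.9, 51.2]), (0.89, [247.0, 258.3, 56.0, 35.2])]
frame [(0.6, [321.2, 105.2, 168.5, 209.6])]
foot [(0.75, [260.9, 190.6, 36.8, 45.7])]
tcp [256.94756999 187.08986158]
```

View pics/c.png

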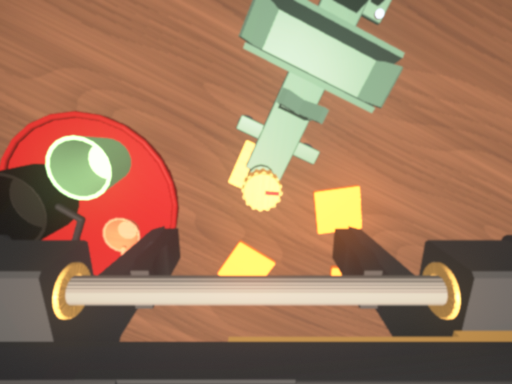

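The wrist view shows the knob top at (262,190) with the red line pointing right, and the mill arm running up and right to the trough (322,52).

```bash
python3 - <<'E'
from h import *
r=capture("wrist")
k=[d for d in masks_of("wrist","knob_grip")][0];y,x=np.nonzero(k["pixels"]);(c,rad)=cv2.minEnclosingCircle(np.c_[x,y].astype(np.float32))
E=np.array(r["extrinsics"]);zc=(E[:3,:3]@[.645,.183,.119]+E[:3,3])[2]
print(c,rad,"depth",zc,"depth by size",r["fx"]*.019/rad)
K=onz(r,(262,190),.119);print("K",K,"camera at",-E[:3,:3].T@E[:3,3])
for p in [(320,50),]: print(onz(r,p,.10),onz(r,p,.09))
# trough long edges: near edge left and right ends, far edge
P=[onz(r,p,.09) for p in [(242,40),(372,107),(402,52)]];print(P)
d=P[1]-P[0];print("trough width dir",np.degrees(np.arctan2(d[1],d[0])));d=P[2]-P[1];print("len dir",np.degrees(np.arctan2(d[1],d[0])))
go([K[0],K[1],.24],-154)
E
```

```text
(260.0, 189.5) 20.718448638916016 depth 0.2739714816806264 depth by size 0.25527149097982504
K [0.64352411 0.1877806  0.119     ] camera at [0.58391293 0.15229469 0.38436744]
[0.50421988 0.17948685 0.1       ] [0.50141741 0.18044308 0.09      ]
[array([0.52624202, 0.10953804, 0.09      ]), array([0.52399573, 0.25328759, 0.09      ]), array([0.46858288, 0.25212307, 0.09      ])]
trough width dir 90.89525577798506
len dir -178.7960850963213
now [0.6466 0.1815 0.2387] [ 180.    -0.  -154.1] shift [ 0.     0.023 -0.004] turn [ 0.   -0.   -0.01]
```

```bash
python3 -m crank '{"xyz":[[0,0.023,0],[0,0,0],[0,0,0.17],[0,0,0.17],[0,0,0.1],[0,0,0.065],[0,0,0],[0,0,0]],"angular":[[0,0,0],[0,0,0],[0,0,0],[0,0,0],[0,0,0],[0,0,0],[0,0,0],[0,0,0]],"jaw":[1,1,1,1,1,1,1,1]}'
python3 - <<'E'
from h import *
r=capture("wrist");a=capture("scene");b=capture("side")
print(det("wrist","knob_grip",2))
s=observe();g=s["ee_pos"]+[0,0,.019];print("grasp",g,proj(r,g),s["joint_pos"][5])
cv2.imwrite("pics/d.png",np.hstack([r["img"][:,:,::-1][::1,120:420],cv2.resize(a["img"][220:300,230:310,::-1],(384,384))]))
E
```

```text
clock: 4.58
ee_pos: [0.6448, 0.1879, 0.089]
ee_rot: [-179.9, 0.1, -154.0]
ft_force: [0.5, 0.2, -0.1]
width: 1.003
grasp_force: 0.0
[(0.55, [252.8, 246.6, 85.7, 61.2])]
grasp [0.64454276 0.18785577 0.10779412] [254.01029579 258.78919404] -109.82352951485753
```

View pics/d.png

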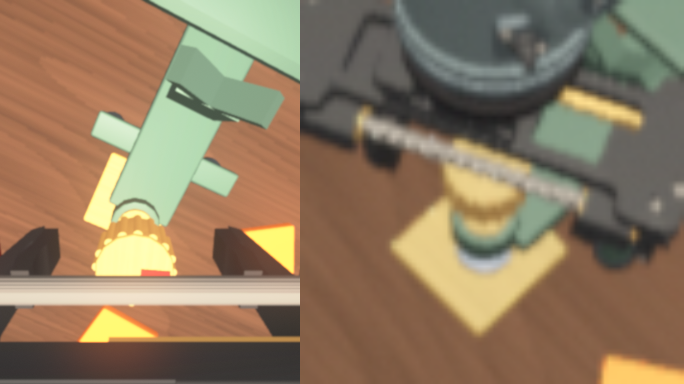

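The knob sits centred between the fingers in both views, so I'll close on it.

```bash
python3 -m crank '{"xyz":[[0,0,0],[0,0,0],[0,0,0],[0,0,0],[0,0,0],[0,0,0]],"angular":[[0,0,0],[0,0,0],[0,0,0],[0,0,0],[0,0,0],[0,0,0]],"jaw":[-1,-1,-1,-1,-1,-1]}'
python3 -m crank '{"xyz":[[0,0,0.0013],[0,0,0.0013],[0,0,0.0013],[0,0,0.0013],[0,0,0.0013],[0,0,0.0013],[0,0,0.0013],[0,0,0.0013],[0,0,0]],"angular":[[0,0,1],[0,0,1],[0,0,1],[0,0,1],[0,0,1],[0,0,1],[0,0,1],[0,0,1],[0,0,0]],"jaw":[-1,-1,-1,-1,-1,-1,-1,-1,-1]}'
python3 - <<'E'
from h import *
s=observe();print(s["ee_pos"],s["ee_rot"],s["torque"],s["ft_force"],s["joint_pos"][5])
r=capture("wrist");cv2.imwrite("pics/e.png",r["img"][150:384,120:420,::-1])
E
```

```text
clock: 5.52
ee_pos: [0.6439, 0.1871, 0.0873]
ee_rot: [-179.9, -0.0, -154.0]
ft_force: [0.4, -2.2, -0.6]
width: 0.42
grasp_force: 30.0
clock: 6.65
ee_pos: [0.6443, 0.1889, 0.0842]
ee_rot: [179.8, 0.0, 137.2]
ft_force: [3.8, 3.6, -2.5]
width: 0.422
grasp_force: 30.0
[0.64431874 0.18888273 0.084246  ] [1.79836760e+02 9.91313360e-03 1.37207717e+02] [ 0.849922   -0.73564589 -0.13330664] [ 3.76851877  3.63713148 -2.54724291] -41.0665032422123
```

View pics/e.png

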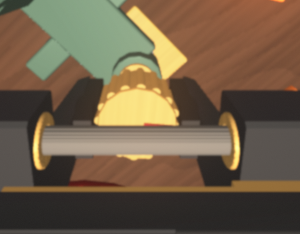

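The red line is at the same place between the pads, so there was no slip, and the wrist torque matches the screw's friction. I'll continue in small steps and watch the torque.

```bash
cat > t.py <<'E'
from h import *
s=observe();print(np.round([s["ee_pos"][2],s["ee_rot"][2],s["torque"][2],s["ft_force"][2],s["effort"][5]],4))
E
python3 -m crank '{"xyz":[[0,0,0.0013],[0,0,0.0013]],"angular":[[0,0,1],[0,0,1]],"jaw":[-1,-1]}' >/dev/null; python3 t.py
python3 -m crank '{"xyz":[[0,0,0.0013],[0,0,0.0007]],"angular":[[0,0,1],[0,0,0.5]],"jaw":[-1,-1]}'>/dev/null; python3 t.py
```

```text
[ 8.360000e-02  1.198882e+02  1.750000e-01 -3.634100e+00 -1.431500e+00]
[ 8.300000e-02  1.070885e+02  2.131000e-01 -4.643700e+00 -2.948000e-01]
```

```bash
for i in 1; do :; done
python3 -m crank '{"xyz":[[0,0,0.0013],[0,0,0]],"angular":[[0,0,1],[0,0,0]],"jaw":[-1,-1]}' >/dev/null; python3 t.py
python3 -m crank '{"xyz":[[0,0,0.0013],[0,0,0]],"angular":[[0,0,1],[0,0,0]],"jaw":[-1,-1]}' >/dev/null; python3 t.py
python3 -m crank '{"xyz":[[0,0,0.0013],[0,0,0]],"angular":[[0,0,1],[0,0,0]],"jaw":[-1,-1]}' >/dev/null; python3 t.py
```

```text
[ 8.26000e-02  9.85651e+01 -7.08000e-02 -6.19190e+00  4.95300e-01]
[ 8.25000e-02  8.99808e+01 -2.30000e-03 -4.43350e+00  5.46300e-01]
[ 8.25000e-02  8.13865e+01 -2.20000e-02 -2.66020e+00  5.45600e-01]
```

The knob stopped sinking at a yaw of about 96 and Fz then began to rise. That puts the sole in contact, roughly 0.25 rad past touch (0.4 mm of lift). I'll let go, rise and check.

```bash
python3 -m crank '{"xyz":[[0,0,0],[0,0,0],[0,0,0],[0,0,0],[0,0,0],[0,0,-0.1],[0,0,-0.2],[0,0,-0.2],[0,0,-0.1],[0,0,0]],"angular":[[0,0,0],[0,0,0],[0,0,0],[0,0,0],[0,0,0],[0,0,0],[0,0,0],[0,0,0],[0,0,0],[0,0,0]],"jaw":[1,1,1,1,1,1,1,1,1,1]}'
python3 - <<'E'
from h import *
a=capture("scene");r=capture("wrist");print(proj(r,[.644,.188,.113]),proj(r,[.494,.18,.11]),observe()["joint_pos"][[0,5]])
cv2.imwrite("pics/f.png",np.hstack([r["img"][:,:,::-1],cv2.resize(a["img"][215:305,225:285,::-1],(256,384),interpolation=cv2.INTER_CUBIC)]))
go([.467,-.209,.26],-90)
E
```

```text
clock: 9.2
ee_pos: [0.6452, 0.1879, 0.2653]
ee_rot: [179.6, -0.1, 81.4]
ft_force: [-0.5, -0.0, 0.1]
width: 0.998
grasp_force: 0.0
[256.18519453 183.90317776] [125.70075129 209.67968755] [ 6.14099727 14.79172739]
now [0.6431 0.1877 0.2604] [-179.9    0.    81.3] shift [-1.395 -0.381  0.002] turn [0.000e+00 1.000e-02 1.994e+01]
```

View pics/f.png

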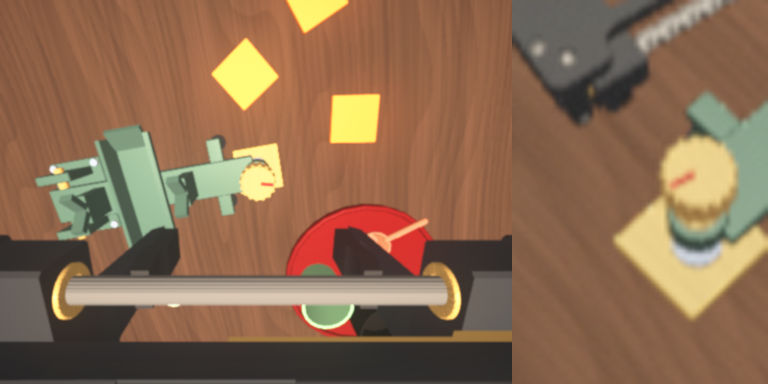

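The foot's lower edge sits on the plate and the red line has turned with the knob. Next I'll look at the mill from straight above on the way to the wheel.

```bash
python3 -m crank '{"xyz":[[-0.02,-0.098,0],[-0.02,-0.098,0],[-0.02,-0.098,0],[-0.02,-0.098,0],[-0.02,-0.098,0],[0,0,0],[0,0,0]],"angular":[[0,0,0],[0,0,0],[0,0,0],[0,0,0],[0,0,0],[0,0,-1],[0,0,0]],"jaw":[1,1,1,1,1,1,1]}'
python3 - <<'E'
from h import *
r=capture("wrist");np.save("pics/r.npy",r,allow_pickle=True)
print(observe()["ee_pos"],det("wrist","frame"),det("wrist","knob_grip"))
cv2.imwrite("pics/g.png",cv2.resize(r["img"][90:290,90:430,::-1],(800,470),interpolation=cv2.INTER_CUBIC))
E
```

```text
clock: 10.18
ee_pos: [0.4925, 0.1801, 0.2595]
ee_rot: [-179.8, 0.0, 89.9]
ft_force: [-0.4, 0.7, -0.3]
width: 1.001
grasp_force: 0.0
[0.49297547 0.18006194 0.2597994 ] [(0.74, [289.5, 168.6, 258.2, 136.5])] [(0.83, [396.1, 176.8, 45.9, 39.7])]
```

View pics/g.png

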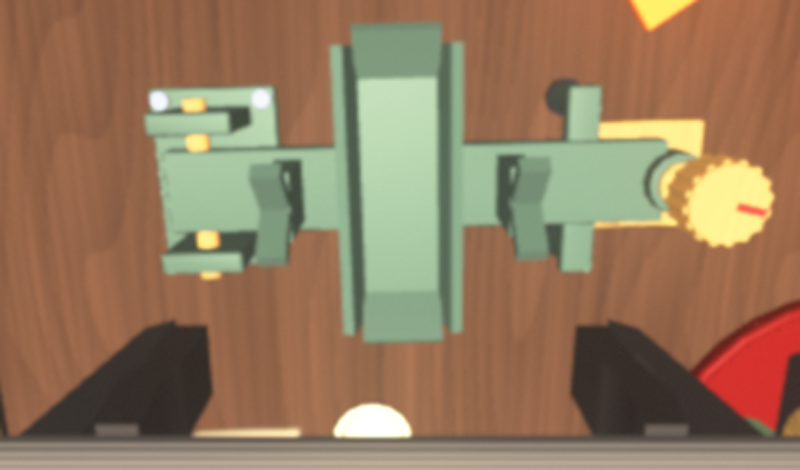

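The mill lies nearly along the image's horizontal. Its V valleys are at crop (271,208) and (531,204), full-frame about (205,178) and (316,177), and the knob is at (398,176).

```bash
python3 - <<'E'
from h import *
r=np.load("pics/r.npy",allow_pickle=True).item()
f=lambda X,Y:(90+.425*X,90+.4255*Y)
L=onz(r,f(272,209),.0995);Q=onz(r,f(530,204),.0995)
K=onz(r,f(724,203),.113)
M=(L+Q)/2;d=Q-L;print("L",L,"R",Q,"mid",M,"span",np.linalg.norm(d),"ang",np.degrees(np.arctan2(d[1],d[0])))
print("K",K,"mid->knob",np.linalg.norm((K-M)[:2]),np.degrees(np.arctan2((K-M)[1],(K-M)[0])))
# trough sides at top corners (z unknown ~.09): direction of long edges
for p,q in (((332,45),(345,334)),((463,43),(456,332))):
    a,b=onz(r,f(*p),.09),onz(r,f(*q),.09);e=a-b;print("trough",a,b,np.degrees(np.arctan2(e[1],e[0]))-90)
for p in ((252,163),(257,264),(290,262),(512,259),(549,257),(549,157)): print(p,onz(r,f(*p),.118))
go([.462,-.195,.26],96)
E
```

```text
L [0.43507094 0.18351796 0.0995    ] R [0.55796604 0.18577415 0.0995    ] mid [0.49651849 0.18464606 0.0995    ] span 0.12291580776143546 ang 1.0517554632019146
K [0.64305423 0.18896268 0.113     ] mid->knob 0.146599300716166 1.6873194509506104
trough [0.46484101 0.25858814 0.09      ] [0.46781086 0.11497682 0.09      ] 1.1846951019172849
trough [0.52505857 0.25933079 0.09      ] [0.52540025 0.11605519 0.09      ] 0.13663564728665278
(252, 163) [0.43082266 0.20827777 0.118     ]
(257, 264) [0.43035622 0.1617454  0.118     ]
(290, 262) [0.44555431 0.16268884 0.118     ]
(512, 259) [0.54721645 0.1640086  0.118     ]
(549, 257) [0.56406571 0.16494421 0.118     ]
(549, 157) [0.56117685 0.2106966  0.118     ]
now [0.4935 0.1801 0.2604] [-179.9    0.    89.8] shift [-1.251 -0.101  0.002] turn [-0.01  0.   -0.72]
```

```bash
python3 -m crank '{"xyz":[[-0.18,-0.0145,0],[-0.18,-0.0145,0],[-0.18,-0.0145,0],[-0.18,-0.0145,0],[-0.18,-0.0145,0],[-0.18,-0.0145,0],[-0.18,-0.0145,0],[0,0,0],[0,0,0]],"angular":[[0,0,0],[0,0,0],[0,0,0],[0,0,0],[0,0,0],[0,0,0],[0,0,0],[0,0,-0.72],[0,0,0]],"jaw":[1,1,1,1,1,1,1,1,1]}'
python3 - <<'E'
from h import *
r=capture("wrist");np.save("pics/r2.npy",r,allow_pickle=True)
print(observe()["ee_pos"],det("wrist","wheel"),det("wrist","cradle"),proj(r,[.467,-.209,.107]))
cv2.imwrite("pics/i.png",cv2.resize(r["img"][90:290,90:430,::-1],(800,470),interpolation=cv2.INTER_CUBIC))
E
```

```text
clock: 11.45
ee_pos: [0.4627, -0.1985, 0.2609]
ee_rot: [-180.0, -0.1, 95.9]
ft_force: [0.4, 0.6, -1.2]
width: 1.002
grasp_force: 0.0
[ 0.46282762 -0.19785809  0.26102625] [(0.88, [258.6, 184.3, 172.3, 70.7])] [(0.91, [257.2, 175.9, 116.1, 55.2])] [259.21861495 192.86008008]
```

View pics/i.png

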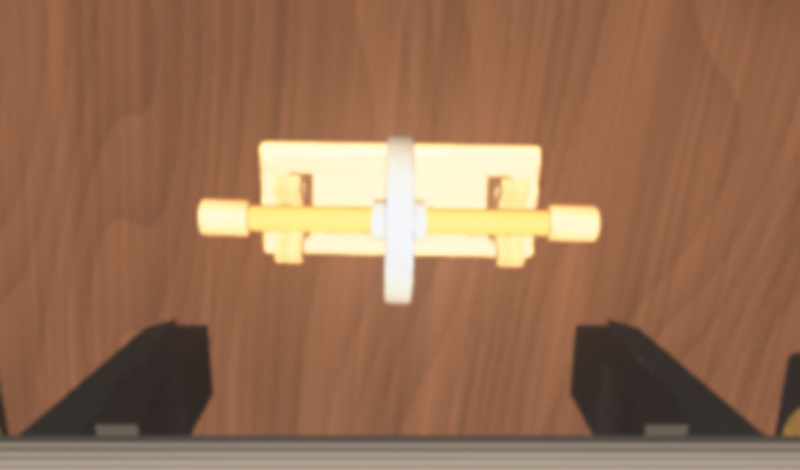

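The axle runs from crop (197,217) to (600,224) with the disc at x≈399, straight and almost exactly along the closing line.

```bash
python3 - <<'E'
from h import *
r=np.load("pics/r2.npy",allow_pickle=True).item()
f=lambda X,Y:(90+.425*X,90+.4255*Y)
a,b=onz(r,f(197,217),.062),onz(r,f(600,224),.062);d=b-a;yaw=np.degrees(np.arctan2(d[1],d[0]))
c=(a+b)/2;w=onz(r,f(399,219),.066);print(a,b,"len",np.linalg.norm(d),"ang",yaw,"mid",c,"hub",w)
go([c[0],c[1],.078],90+yaw)
E
```

```text
[ 0.35933083 -0.21848005  0.062     ] [ 0.57629188 -0.19991045  0.062     ] len 0.21775428269580072 ang 4.891996778550848 mid [ 0.46781136 -0.20919525  0.062     ] hub [ 0.46771231 -0.20742678  0.066     ]
now [ 0.463  -0.1972  0.2613] [-180.   -0.   96.] shift [-0.042  0.012  0.611] turn [-0.   -0.    0.13]
```

```bash
python3 -m crank '{"xyz":[[-0.041,0.013,0],[0,0,0],[0,0,0.17],[0,0,0.17],[0,0,0.15],[0,0,0.08],[0,0,0.041],[0,0,0]],"angular":[[0,0,0.13],[0,0,0],[0,0,0],[0,0,0],[0,0,0],[0,0,0],[0,0,0],[0,0,0]],"jaw":[1,1,1,1,1,1,1,1]}'
python3 -m crank '{"xyz":[[0,0,0],[0,0,0],[0,0,0],[0,0,0],[0,0,0],[0,0,0],[0,0,0],[0,0,0]],"angular":[[0,0,0],[0,0,0],[0,0,0],[0,0,0],[0,0,0],[0,0,0],[0,0,0],[0,0,0]],"jaw":[-1,-1,-1,-1,-1,-1,-1,-1]}'
```

```text
clock: 12.6
ee_pos: [0.468, -0.2094, 0.078]
ee_rot: [-180.0, -0.0, 95.0]
ft_force: [0.2, -0.1, 0.3]
width: 1.002
grasp_force: 0.0
clock: 13.6
ee_pos: [0.468, -0.2096, 0.0782]
ee_rot: [-180.0, -0.0, 95.0]
ft_force: [-0.7, 0.3, 0.1]
width: 0.153
grasp_force: 30.0
```

```bash
python3 -m crank '{"xyz":[[0,0,-0.03],[0,0,-0.06],[0,0,-0.12],[0,0,-0.15],[0,0,-0.15],[0,0,-0.06],[0,0,0]],"angular":[[0,0,0],[0,0,0],[0,0,0],[0,0,0],[0,0,0],[0,0,0],[0,0,0]],"jaw":[-1,-1,-1,-1,-1,-1,-1]}'
python3 - <<'E'
from h import *
go([.495,.185,.25],91.2)
E
```

```text
clock: 14.48
ee_pos: [0.4683, -0.2097, 0.2495]
ee_rot: [179.9, 0.0, 95.0]
ft_force: [0.3, -0.0, -6.9]
width: 0.16
grasp_force: 30.0
now [ 0.4683 -0.2097  0.2495] [179.9   0.   95. ] shift [ 1.303  0.204 -0.003] turn [0.01 0.   0.44]
```

```bash
python3 -m crank '{"xyz":[[0.06,0.0094,0],[0.13,0.0204,0],[0.13,0.0204,0],[0.14,0.022,0],[0.14,0.022,0],[0.14,0.022,0],[0.14,0.022,0],[0.14,0.022,0],[0.13,0.0204,0],[0.1,0.016,0],[0.053,0.008,0],[0,0,0]],"angular":[[0,0,0],[0,0,0],[0,0,0],[0,0,0],[0,0,0],[0,0,0],[0,0,0],[0,0,0],[0,0,0],[0,0,0],[0,0,0],[0,0,0.44]],"jaw":[-1,-1,-1,-1,-1,-1,-1,-1,-1,-1,-1,-1]}'
python3 - <<'E'
from h import *
r=capture("wrist")
go([.495,.185,.126],91.2)
cv2.imwrite("pics/j.png",cv2.resize(r["img"][60:290,60:460,::-1],(800,460),interpolation=cv2.INTER_CUBIC))
E
```

```text
clock: 15.98
ee_pos: [0.4938, 0.1863, 0.2475]
ee_rot: [-179.8, 0.0, 91.3]
ft_force: [0.5, -0.7, -5.7]
width: 0.158
grasp_force: 30.0
now [0.494  0.1857 0.2476] [-179.8    0.    91. ] shift [-0.002  0.005  0.405] turn [-0.02  0.   -0.02]
```

View pics/j.png

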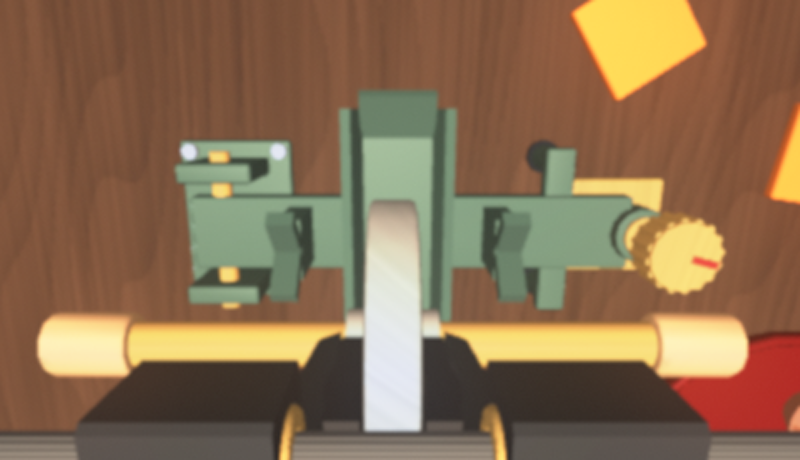

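The wheel hangs level and parallel to the mill, disc over the trough, with the notches at crop (285,248) and (513,243). I'll check the mill position once more from here and then lower.

```bash
python3 - <<'E'
from h import *
r=capture("wrist");f=lambda X,Y:(60+.5*X,60+.5*Y)
L,Q=onz(r,f(285,249),.0995),onz(r,f(513,244),.0995);print(L,Q,(L+Q)/2,np.degrees(np.arctan2(*(Q-L)[1::-1])))
a,b=onz(r,f(40,345),.2315),onz(r,f(748,345),.2315);print("axle",a,b,(a+b)/2,np.degrees(np.arctan2(*(b-a)[1::-1])),np.linalg.norm(a-b))
go([.495,.185,.126],91.2)
E
```

```text
[0.43516395 0.18438243 0.0995    ] [0.55853872 0.18946993 0.0995    ] [0.49685134 0.18692618 0.0995    ] 2.3613162105784857
axle [0.3830017  0.18411867 0.2315    ] [0.60494026 0.18839968 0.2315    ] [0.49397098 0.18625917 0.2315    ] 1.1050517607841044 0.2219798512701129
now [0.4942 0.1853 0.2478] [-179.8    0.    91.2] shift [-0.001  0.004  0.406] turn [-0.02  0.    0.  ]
```

```bash
python3 -m crank '{"xyz":[[0.003,0.004,0],[0,0,0.1],[0,0,0.12],[0,0,0.1],[0,0,0.04],[0,0,0],[0,0,0]],"angular":[[0,0,-0.05],[0,0,0],[0,0,0],[0,0,0],[0,0,0],[0,0,0],[0,0,0]],"jaw":[-1,-1,-1,-1,-1,-1,-1]}'
python3 -m crank '{"xyz":[[0,0,0.01],[0,0,0.007],[0,0,0],[0,0,0]],"angular":[[0,0,0],[0,0,0],[0,0,0],[0,0,0]],"jaw":[-1,-1,-1,-1]}'
python3 -m crank '{"xyz":[[0,0,0.006],[0,0,0.004],[0,0,0],[0,0,0]],"angular":[[0,0,0],[0,0,0],[0,0,0],[0,0,0]],"jaw":[-1,-1,-1,-1]}'
```

```text
clock: 16.95
ee_pos: [0.4975, 0.1862, 0.1427]
ee_rot: [179.9, -0.0, 91.7]
ft_force: [0.9, 0.0, -5.5]
width: 0.155
grasp_force: 30.0
clock: 17.45
ee_pos: [0.4963, 0.1861, 0.1362]
ee_rot: [180.0, 0.0, 91.7]
ft_force: [-1.4, -0.2, -7.1]
width: 0.158
grasp_force: 30.0
clock: 17.95
ee_pos: [0.4963, 0.1861, 0.1331]
ee_rot: [-180.0, 0.0, 91.7]
ft_force: [1.4, -0.7, -5.6]
width: 0.159
grasp_force: 30.0
```

```bash
python3 -m crank '{"xyz":[[0,0,0.006],[0,0,0.006],[0,0,0],[0,0,0]],"angular":[[0,0,0],[0,0,0],[0,0,0],[0,0,0]],"jaw":[-1,-1,-1,-1]}'
python3 -m crank '{"xyz":[[0,0,0.004],[0,0,0.004],[0,0,0],[0,0,0]],"angular":[[0,0,0],[0,0,0],[0,0,0],[0,0,0]],"jaw":[-1,-1,-1,-1]}'
python3 -m crank '{"xyz":[[0,0,0.003],[0,0,0],[0,0,0]],"angular":[[0,0,0],[0,0,0],[0,0,0]],"jaw":[-1,-1,-1]}'
```

```text
clock: 18.45
ee_pos: [0.4963, 0.1861, 0.1295]
ee_rot: [-180.0, 0.0, 91.7]
ft_force: [0.9, -0.7, -7.0]
width: 0.157
grasp_force: 30.0
clock: 18.95
ee_pos: [0.4968, 0.1858, 0.1279]
ee_rot: [179.9, 0.0, 91.7]
ft_force: [-1.9, -4.6, 3.2]
width: 0.16
grasp_force: 30.0
clock: 19.32
ee_pos: [0.4969, 0.1857, 0.1277]
ee_rot: [179.9, 0.1, 91.7]
ft_force: [-5.5, -6.3, 9.4]
width: 0.156
grasp_force: 30.0
```

```bash
python3 -m crank '{"xyz":[[-0.004,0,0],[0,0,0],[0,0,0]],"angular":[[0,0,0],[0,0,0],[0,0,0]],"jaw":[-1,-1,-1]}'
python3 -m crank '{"xyz":[[-0.003,0,0],[0,0,0],[0,0,0]],"angular":[[0,0,0],[0,0,0],[0,0,0]],"jaw":[-1,-1,-1]}'
```

```text
clock: 19.7
ee_pos: [0.4971, 0.1849, 0.127]
ee_rot: [179.9, 0.0, 91.7]
ft_force: [-1.4, -3.6, 5.9]
width: 0.158
grasp_force: 30.0
clock: 20.08
ee_pos: [0.4971, 0.1842, 0.1265]
ee_rot: [179.9, -0.0, 91.7]
ft_force: [3.5, -0.9, 0.9]
width: 0.15
grasp_force: 30.0
```

```bash
python3 -m crank '{"xyz":[[-0.002,0,0.002],[0,0,0],[0,0,0]],"angular":[[0,0,0],[0,0,0],[0,0,0]],"jaw":[-1,-1,-1]}'
python3 -m crank '{"xyz":[[0,0,0.003],[0,0,0],[0,0,0]],"angular":[[0,0,0],[0,0,0],[0,0,0]],"jaw":[-1,-1,-1]}'
```

```text
clock: 20.45
ee_pos: [0.4971, 0.184, 0.1263]
ee_rot: [179.9, -0.1, 91.7]
ft_force: [3.7, 2.9, 5.6]
width: 0.161
grasp_force: 30.0
clock: 20.82
ee_pos: [0.4972, 0.184, 0.1263]
ee_rot: [179.9, -0.1, 91.7]
ft_force: [-1.4, 1.6, 12.6]
width: 0.156
grasp_force: 30.0
```

The wheel is seated: the height stays at 0.126 as the push grows, with little sideways force. I'll ease off, release and rise.

```bash
python3 -m crank '{"xyz":[[0,0,-0.004],[0,0,0],[0,0,0],[0,0,0],[0,0,0],[0,0,0],[0,0,-0.05],[0,0,-0.15],[0,0,-0.18],[0,0,-0.05],[0,0,0],[0,0,0]],"angular":[[0,0,0],[0,0,0],[0,0,0],[0,0,0],[0,0,0],[0,0,0],[0,0,0],[0,0,0],[0,0,0],[0,0,0],[0,0,0],[0,0,0]],"jaw":[-1,0.2,0.2,0.2,0.2,0.2,0.2,0.2,0.2,0.2,0.2,0.2]}'
python3 - <<'E'
from h import *
r=capture("wrist");np.save("pics/r3.npy",r,allow_pickle=True);a=capture("scene")
cv2.imwrite("pics/k.png",np.hstack([cv2.resize(r["img"][80:290,60:460,::-1],(560,294)),cv2.resize(a["img"][175:295,240:338,::-1],(240,294))]))
E
```

```text
clock: 22.32
ee_pos: [0.4954, 0.1833, 0.2533]
ee_rot: [-179.8, 0.0, 91.7]
ft_force: [-0.4, -0.4, -0.9]
width: 0.601
grasp_force: 0.0
```

View pics/k.png

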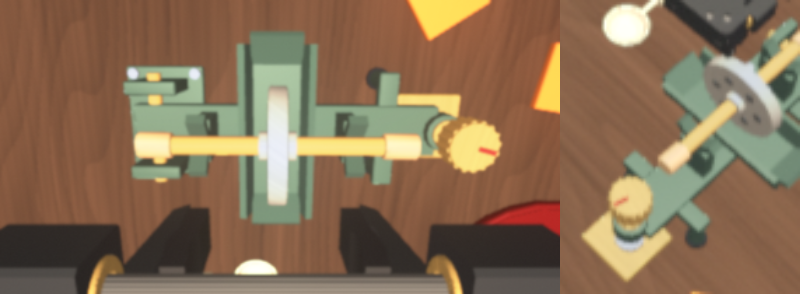

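The wheel lies in both notches with the disc at x=278, midway between the posts (198 and 357). The axle is straight, and the foot is on the plate. I'll hand it in.

```bash
python3 -c "
from bench import *
print(finish_job())"
```

```text
the job is handed in; nothing more can be done
None
```

The job is handed in at about 22 s: the foot bears on the plate with an estimated 0.4 mm of lift at the foot end, and the wheel is released and centred in both notches; the hand-in returned no verdict.

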